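# Distribute the stacked samples to their instruments

## Task

The samples were left in one pile on the microscopy bench. Take the pile apart and stand each one upright in the middle of its own place: the amber vial on the stirrer's plate, the small square specimen box on the light pad, the round tin on the balance's pan, and the black slide box in the white tray with its long side along the tray's long side. Set them down rather than dropping or tipping them, and leave the mug and the glass jar where they stand.

Things in the scene. Friction and masses are not known exactly. Their poses are not given: they have to be found in the camera images.
- slide_box: Black plastic slide box, lowest of the pile: a closed block 62 (its x) x 96 (its y) x 30 mm high, about 160 g, standing on the bench. Origin: centre of its underside, z up. The pile from the bench up is slide box, tin, specimen box, vial, each roughly centred on the one below and smaller than it, none fastened.
- tin: Closed round bare-metal sample tin, 58 mm diameter, 26 mm high, about 90 g, lying flat on the slide box. Origin: centre of its underside, z up along its axis.
- specimen_box: Closed white plastic specimen box, 38 x 38 mm and 24 mm high, about 40 g, on the tin. Origin: centre of its underside, z up, x and y square to its sides.
- vial: Amber glass vial with a flat black cap of the same width, an upright cylinder 28 mm diameter, 42 mm high with its cap, about 35 g, on top of the pile. Origin: centre of its underside, z up along its axis.
- stirrer: Magnetic stirrer, fixed: white body 150 (x) x 130 (y) x 40 mm with a black knob on its front (-x) end; on it a flat white ceramic square plate 110 x 110 mm whose top is 46 mm above the bench, marked with a grey disc of 40 mm diameter. Origin: on the bench under the middle of the plate (and of the disc).
- light_pad: Flat square light pad, fixed: black frame 135 x 135 x 16 mm high with a white square of 112 x 112 mm flush in its top. Origin: on the bench under its middle; the surface is 16 mm up.
- balance: Laboratory balance, fixed: grey body 155 (x) x 130 (y) x 30 mm with a display strip at its front (-x) end and a round steel pan, 100 mm diameter, whose flat top is 38 mm above the bench (the pan does not move). Origin: on the bench under the pan's centre.
- tray: Shallow open white plastic tray, fixed: 150 (its x) x 165 (its y, the long side) mm outside, walls 4 mm thick and 14 mm high, inner floor 4 mm above the bench. Origin: under its middle, on the bench.
- mug: Blue ceramic mug, 80 mm diameter, 90 mm high, standing near the work; not to be disturbed. Origin: centre of its underside.
- jar: Glass jar with a white cap and paper label, 60 mm diameter, 75 mm high, standing near the work; not to be disturbed. Origin: centre of its underside.
Mind the look-alikes: they are no part of the job. What is shaped like the light_pad but yellow is not meant.

How it is judged:
By the outcome, as a careful person would: the job done as asked, in the order asked, and still so for the second after the job is handed in, with the robot touching nothing.
It also fails if it takes over 120 s, if anything falls off the work surface, if the arm or the gripper's body presses on something with over 40 N, if the wrist force passes 120 N, or if a joint passes its speed limit or range.

## Robot

A 6-joint arm with a two-finger parallel gripper is mounted at the origin on the work surface. World frame = base frame: x ahead of the robot, y to its left, z up, the work surface at z = 0. Lengths are in m, angles in rad, forces in N, time in s.
With the tool pointing down it reaches from about 0.4 to 0.925 m from the base axis. Payload 12.5 kg.
Tool frame: the origin (TCP) lies midway between the tips of the shut fingers; the grasp point (between the pads) lies 19 mm behind it; z points along the fingers, y is the line along which they close (so a half turn about z gives the same grasp; the last joint's range is limited). The gripper opens to 95 mm and grips with 3 to 60 N. Pads are 20 mm wide; open, the fingers measure 119 mm over their backs; the gripper's body (75 mm by 180 mm) begins 59 mm behind the grasp point.
Start: joints at [1.025, 0.491, 1.559, -0, 1.092, -0.106], TCP at [0.266, 0.566, 0.215] pointing down, gripper open.
Joint ranges: [-3.1, 3.1], [-0.84, 2.19], [0.05, 2.79], [-1.13, 4.28], [0.06, 2.93], [-2.69, 2.69]. Speed limits (rad/s): [2.22, 2.22, 2.79, 3.14, 3.14, 3.14].

## Interface

Orientations are given as a 3x3 rotation matrix whose columns are the frame's x, y, z axes.
In Python, from cell import * gives the robot as it stands.
- The arm moves only by the tool play_rows, never from a script. Its argument "moves" is a list of rows, each an object with "travel": the shift along the world's x, y, z as a fraction of full scale, a list of three; "dr": the turn, a rotation vector about the world's x, y, z as a fraction of full scale, a list of three; "hand": the closure, from 0 (fully open) to 1 (shut). In form: [{"travel": [tx, ty, tz], "dr": [rx, ry, rz], "hand": hand}, ...]. A call has exactly 10 rows; each row shifts and turns the commanded pose from where the row before left it; what a row does not reach is not made up. Full scale, the value 1, is 30 mm for a shift and 4 degrees for a turn. A row lasts 1/8 s, in which the tool goes at most 62.5 mm and 10.7 degrees, less where a joint would pass 70% of its speed; a pose out of reach is approached as far as the arm can. A call with a number of a shift or a turn outside -1 to 1 is refused whole. A call with a gripper value outside its range is refused whole. The fingers move at their own pace and stop on an object; "grip_force" is the grip in N (left out, the last holds). Time passes only in rows, so rows that do not move let the fingers close, or fill a call up. It gives the time, the measured TCP pose, the force, the opening and the grip force at its end, in the units of the state.
- get_obs(): the state, without advancing time (a new reading comes with each control period).
- get_image(name): name is "side" or "top" or "wrist"; returns a dict with "frame" (384x512x3 uint8, red, green, blue), "range_z" (384x512 float32, m along the optical axis (not along the pixel's ray), 0 where there is no reading), "mtx" (3x3 intrinsics, pixels), "R" (3x3) and "t" (3): a world point X has camera coordinates R X + t; the wrist camera has in their place "T_tool_cam" (4x4, takes a point from camera to tool coordinates, whose origin is the TCP and whose axes are the flange's). Camera axes: x right, y down, z forward; pixel columns grow to the right and rows downward; lengths in m; the calibration is good to about 2 mm. The wrist camera is an equidistant fisheye: a pixel r from the principal point sees the ray r / f radians off the axis. A picture is of the moment at which its call begins: read the wrist's pose just before it.
- close_job(): hands the job in; it is judged then, once.
The state is a dict: "time_s": time; "qpos": joint angles; "qvel": joint speeds; "effort": joint torques, N m; "position": TCP position; "tcp_rot": TCP orientation; "contact_force": force on the tool from outside, world axes, zero at the start; "moment": the same for the moment, N m; "width": finger opening in m; "gripper_force": force on a finger pad.
Only numpy, scipy, OpenCV 4.12 (cv2) and the standard library are available. Lean on these libraries where they do the work, as an engineer would, in place of code of your own. Each camera call takes 0.05 s, during which the arm holds its last target. There are 200 camera calls.

## Working session

There is one attempt and no reset: what is moved stays moved. The work goes in short steps, Python scripts to look and compute and a tool call to move; the robot and the scene stay as the last step left them, time stands still between calls to the robot, and variables do not carry over. Pictures are saved under pics/ and viewed, at most 14 in all, crops included, and the job is handed in when it is done.

Besides the shell and the picture viewer there is one more tool, called after "Request:" as name([rows], argument=value, ...), one row to a line, values as JSON. play_rows: Moves the arm, as the interface text tells. Shift numbers are shares of 30 mm and turn numbers shares of 4 degrees, none past 1 either way. Its arguments: {"type":"object","properties":{"moves":{"type":"array","items":{"type":"object","properties":{"travel":{"type":"array","items":{"type":"number","minimum":-1,"maximum":1}},"dr":{"type":"array","items":{"type":"number","minimum":-1,"maximum":1}},"hand":{"type":"number"}}}},"grip_force":{"type":"number"}},"required":["moves"]}

```bash
ls; mkdir -p pics; python3 - <<'E'
from cell import *
import cv2,numpy as np
o=get_obs();print({k:np.round(v,3).tolist() for k,v in o.items()})
for n in ["top","side"]:
    d=get_image(n);np.savez(""+n+"0.npz",**d)
    cv2.imwrite(f"pics/{n}0.png",cv2.resize(d["frame"][:,:,::-1],(800,600),interpolation=cv2.INTER_CUBIC));print(n,d["mtx"],d["R"],d["t"],-d["R"].T@d["t"])
E
```

```text
pics
{'time_s': 0.0, 'qpos': [1.025, 0.492, 1.559, -0.0, 1.092, -0.106], 'qvel': [0.0, 0.0, -0.0, -0.001, -0.001, 0.001], 'effort': [0.001, -61.263, -25.818, 0.069, 0.048, -0.0], 'position': [0.266, 0.565, 0.214], 'tcp_rot': [[-0.905, 0.426, -0.001], [0.426, 0.905, -0.001], [0.0, -0.001, -1.0]], 'contact_force': [0.248, -0.217, 0.27], 'moment': [0.001, 0.016, -0.007], 'gripper_force': 0.0, 'width': 0.095}
top [[461.72549553   0.         243.66768709]
 [  0.         461.72549553 193.20193659]
 [  0.           0.           1.        ]] [[ 0.01579259 -0.99983906  0.00851186]
 [-0.98633574 -0.01697438 -0.16387094]
 [ 0.16398905 -0.00580761 -0.98644506]] [-0.09151444  0.49905732  1.7723781 ] [ 0.20303273 -0.07273525  1.83091358]
side [[495.77355974   0.         246.88986293]
 [  0.         495.77355974 193.12188693]
 [  0.           0.           1.        ]] [[-0.95090509 -0.30916731 -0.01396764]
 [-0.22094236  0.70977099 -0.66888684]
 [ 0.21671177 -0.63296186 -0.743233  ]] [0.42539408 0.19642941 1.60322149] [0.10047201 1.0068761  1.32889792]
```

View pics/top0.png

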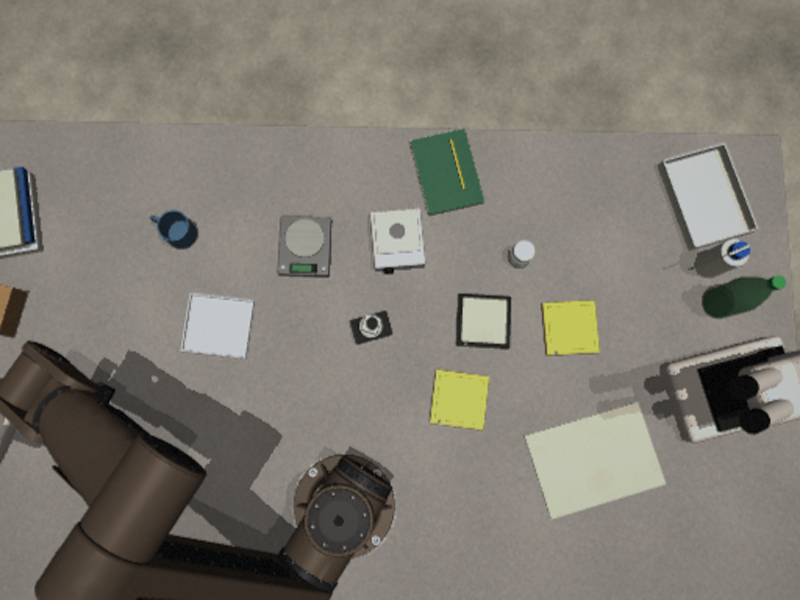

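View pics/side0.png

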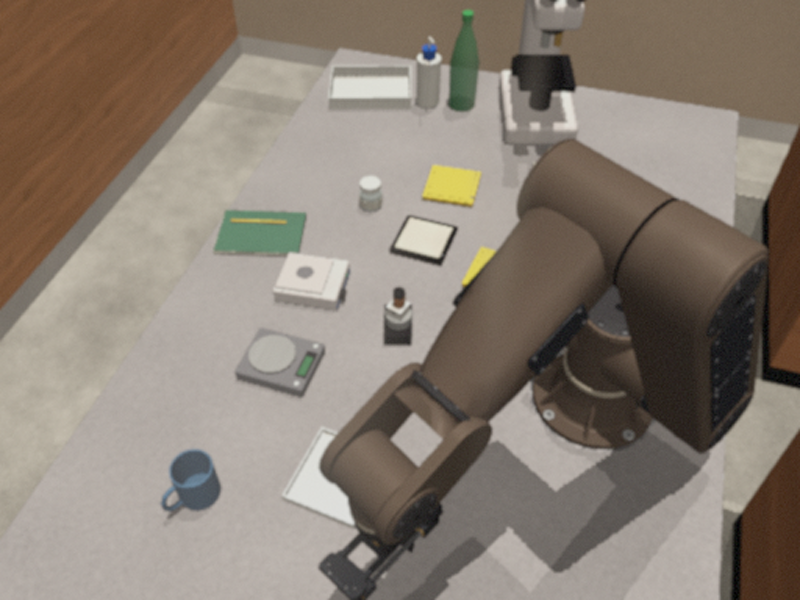

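Top view (800x600): pan at (304,238), stirrer disc (397,231), black-framed pad (484,321), tray (218,326), pile (371,325), mug (176,229), jar (521,254). I'll take an enlarged crop next to get the corners.

```bash
cat > h.py <<'E'
import numpy as np,cv2
def w(d,u,v,z):  # native pixel + height -> world
    K,R,t=d["mtx"],d["R"],d["t"]; c=-R.T@t
    r=R.T@np.linalg.inv(K)@np.array([u,v,1.]); return c+r*(z-c[2])/r[2]
E
python3 - <<'E'
import numpy as np,cv2
from h import *
d=np.load("top0.npz")
c=d["frame"][125:235,105:335,::-1]
cv2.imwrite("pics/crop.png",cv2.resize(c,(805//230*230+105,370),interpolation=cv2.INTER_CUBIC) if 0 else cv2.resize(c,None,fx=3.47,fy=3.47,interpolation=cv2.INTER_CUBIC))
for n,u,v,z in [("pan",304,238,.038),("disc",397,231,.046),("pad",484,321,.016),("tray",218,326,.007),("pile",371,322,.122),("jar",522,247,.075),("mug",178,224,.09)]:
    print(n,w(d,u/1.5625,v/1.5625,z).round(3))
    a,b=int(u/1.5625),int(v/1.5625); print("  z by range", (lambda p:p[2].round(3))((d["R"].T@((np.linalg.inv(d["mtx"])@[a,b,1])*d["range_z"][b,a]-d["t"]))))
E
```

```text
pan [0.663 0.115 0.038]
  z by range 0.038
disc [ 0.684 -0.122  0.046]
  z by range 0.048
pad [ 0.46  -0.347  0.016]
  z by range 0.018
tray [0.437 0.329 0.007]
  z by range -0.0
pile [ 0.438 -0.06   0.122]
  z by range 0.125
jar [ 0.64  -0.434  0.075]
  z by range 0.069
mug [0.68  0.424 0.09 ]
  z by range 0.007
```

View pics/crop.png

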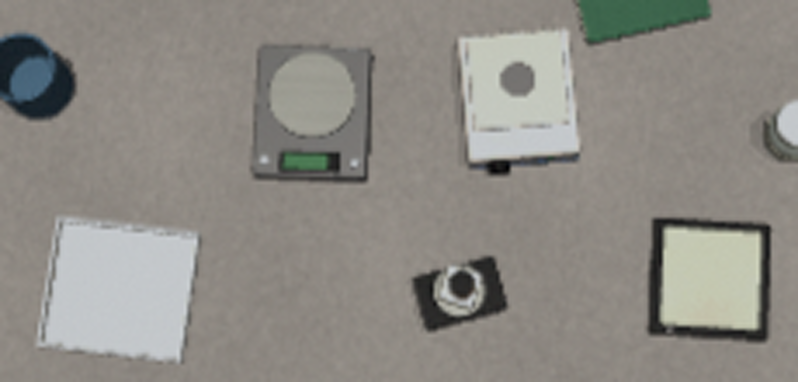

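Crop: disc (518,79), pan (312,95), pad corners (653,219),(770,224),(767,339),(649,332), tray corners (58,217),(199,233),(183,361),(38,347), slide-box corners (414,278),(494,258),(507,308),(428,329), vial cap (461,283).

```bash
python3 - <<'E'
import numpy as np
from h import *
d=np.load("top0.npz")
def P(u,v,z): return w(d,105+(u+.5)/3.47-.5,125+(v+.5)/3.47-.5,z)
def quad(n,ps,z):
    q=np.array([P(*p,z)[:2] for p in ps]); e=np.roll(q,-1,0)-q
    print(n,q.mean(0).round(4),"len",np.hypot(*e.T).round(3),"ang mod90",(np.degrees(np.arctan2(e[:,1],e[:,0]))%90).round(1))
quad("tray",[(58,217),(199,233),(183,361),(38,347)],.014)
quad("pad",[(653,219),(770,224),(767,339),(649,332)],.016)
quad("white",[(662,228),(762,232),(760,330),(659,325)],.016)
quad("box",[(414,278),(494,258),(507,308),(428,329)],.03)
quad("plate",[(465,40),(566,33),(573,123),(473,129)],.046)
for n,u,v,z in [("disc",518,79,.046),("pan",312,95,.038),("vial",461,283,.122)]: print(n,P(u,v,z).round(4))
E
```

```text
tray [0.4388 0.3297] len [0.163 0.148 0.165 0.151] ang mod90 [84.4 85.5 85.4 84.8]
pad [ 0.4625 -0.3444] len [0.135 0.133 0.135 0.131] ang mod90 [88.5 87.7 87.5 87.9]
white [ 0.4621 -0.3456] len [0.115 0.113 0.115 0.112] ang mod90 [88.7 88.1 88.1 88.1]
box [ 0.4385 -0.0598] len [0.094 0.059 0.092 0.06 ] ang mod90 [15.2 15.3 15.9 16.5]
plate [ 0.683  -0.1227] len [0.117 0.107 0.115 0.106] ang mod90 [5.2 4.7 4.5 6. ]
disc [ 0.6854 -0.1212  0.046 ]
pan [0.6643 0.1154 0.038 ]
vial [ 0.4375 -0.0605  0.122 ]
```

Request:
play_rows([
  {"travel": [0.57, -1, 0.22], "dr": [0, 0, -0.6], "hand": 0},
  {"travel": [0.57, -1, 0.22], "dr": [0, 0, -0.6], "hand": 0},
  {"travel": [0.57, -1, 0.22], "dr": [0, 0, -0.6], "hand": 0},
  {"travel": [0.57, -1, 0.22], "dr": [0, 0, -0.6], "hand": 0},
  {"travel": [0.57, -1, 0.22], "dr": [0, 0, -0.6], "hand": 0},
  {"travel": [0.57, -1, 0.22], "dr": [0, 0, -0.6], "hand": 0},
  {"travel": [0.57, -1, 0.22], "dr": [0, 0, -0.6], "hand": 0},
  {"travel": [0.57, -1, 0.22], "dr": [0, 0, -0.6], "hand": 0},
  {"travel": [0.57, -1, 0.22], "dr": [0, 0, -0.6], "hand": 0},
  {"travel": [0.57, -1, 0.22], "dr": [0, 0, -0.6], "hand": 0},
])

```text
time_s: 1.35
position: [0.4374, 0.2645, 0.2807]
tcp_rot: [[-0.652, 0.758, -0.0], [0.758, 0.652, -0.0], [0.0, -0.0, -1.0]]
contact_force: [1.0, -0.8, -0.1]
width: 0.0954
gripper_force: 0.0
```

Request:
play_rows([
  {"travel": [0, -1, 0], "dr": [0, 0, -0.6], "hand": 0},
  {"travel": [0, -1, 0], "dr": [0, 0, -0.6], "hand": 0},
  {"travel": [0, -1, 0], "dr": [0, 0, -0.6], "hand": 0},
  {"travel": [0, -1, 0], "dr": [0, 0, -0.6], "hand": 0},
  {"travel": [0, -1, 0], "dr": [0, 0, -0.6], "hand": 0},
  {"travel": [0, -1, 0], "dr": [0, 0, -0.6], "hand": 0},
  {"travel": [0, -1, 0], "dr": [0, 0, -0.6], "hand": 0},
  {"travel": [0, -1, 0], "dr": [0, 0, -0.6], "hand": 0},
  {"travel": [0, -1, 0], "dr": [0, 0, -0.6], "hand": 0},
  {"travel": [0, -0.8, 0], "dr": [0, 0, -0.2], "hand": 0},
])

```text
time_s: 2.6
position: [0.4369, -0.0295, 0.2805]
tcp_rot: [[-0.314, 0.949, -0.0], [0.949, 0.314, 0.0], [0.0, -0.0, -1.0]]
contact_force: [1.0, 0.3, -0.0]
width: 0.0952
gripper_force: 0.0
```

```bash
cat >> h.py <<'E'
def look(name,crop=None,f=1.5):
    from cell import get_obs,get_image
    o=get_obs(); d=get_image("wrist"); d["p"]=o["position"]; d["Rt"]=o["tcp_rot"]
    np.savez(name+".npz",**d); im=d["frame"][:,:,::-1]
    if crop: x0,y0,x1,y1=crop; im=im[y0:y1,x0:x1]
    cv2.imwrite(f"pics/{name}.png",cv2.resize(im,None,fx=f,fy=f,interpolation=cv2.INTER_CUBIC))
    y=o["tcp_rot"][:,1]; print(o["time_s"],np.round(o["position"],4),"yaw",np.degrees(np.arctan2(y[1],y[0])).round(2),"w",o["width"],"F",np.round(o["contact_force"],1))
    return d
def ww(d,u,v,z): # wrist fisheye pixel + height -> world
    K,T=d["mtx"],d["T_tool_cam"]; x=(u-K[0,2])/K[0,0]; y=(v-K[1,2])/K[1,1]; r=np.hypot(x,y)
    ray=np.array([0,0,1.]) if r<1e-9 else np.array([x/r*np.sin(r),y/r*np.sin(r),np.cos(r)])
    c=d["Rt"]@T[:3,3]+d["p"]; q=d["Rt"]@T[:3,:3]@ray; return c+q*(z-c[2])/q[2]
E
python3 -c "
from h import *
d=look('w1');print(d['mtx'],d['T_tool_cam'])"
```

```text
2.6 [ 0.4369 -0.0295  0.2805] yaw 18.33 w 0.09522606972818311 F [ 1.   0.3 -0. ]
[[297.31863964   0.         253.26049471]
 [  0.         297.31863964 196.70837777]
 [  0.           0.           1.        ]] [[ 7.97163031e-04 -9.59964529e-01 -2.80120452e-01  7.93710983e-02]
 [ 9.99999680e-01  7.46271307e-04  2.88335935e-04  5.39124260e-04]
 [-6.77464141e-05 -2.80120592e-01  9.59964817e-01 -1.70231480e-01]
 [ 0.00000000e+00  0.00000000e+00  0.00000000e+00  1.00000000e+00]]
```

View pics/w1.png

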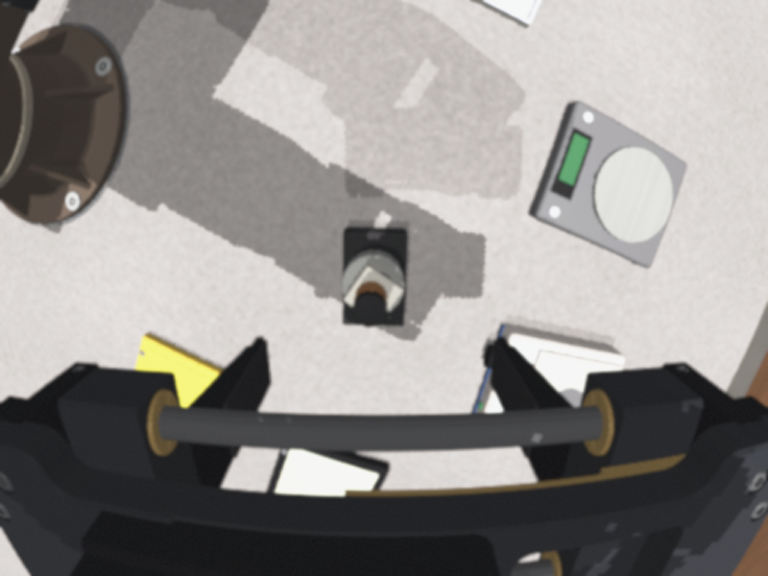

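The pile is at (372,285): cap about (371,305), and the specimen box is turned roughly 40° to the slide box. I'll enlarge it.

```bash
python3 - <<'E'
from h import *
d=np.load('w1.npz'); im=d['frame'][145:225,195:300,::-1]
cv2.imwrite('pics/w1c.png',cv2.resize(im,None,fx=7,fy=7,interpolation=cv2.INTER_CUBIC))
E
```

```text
(no output)
```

View pics/w1c.png

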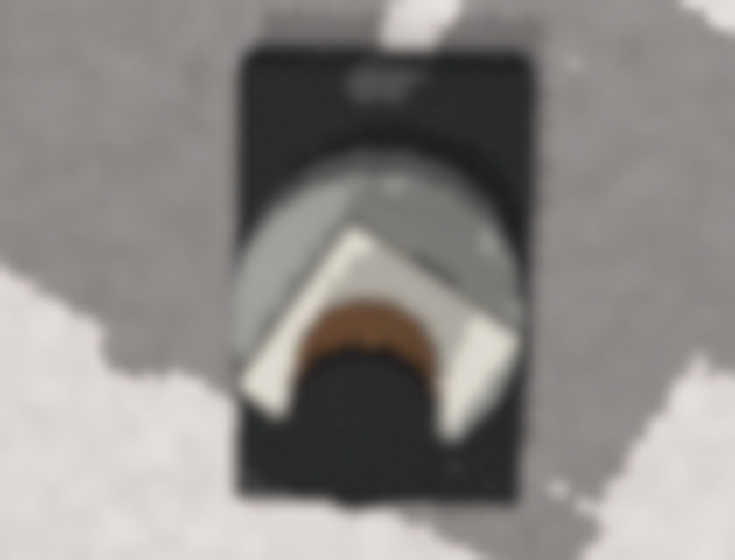

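Crop (7x): specimen-box top corners (243,383), (355,228), (520,340); cap centre about (366,420); tin edge left 234, right 523, top 148; slide box (240,50)-(535,50)-(518,500)-(238,498).

```bash
python3 - <<'E'
from h import *
d=np.load('w1.npz')
P=lambda u,v,z: ww(d,195+(u+.5)/7-.5,145+(v+.5)/7-.5,z)[:2]
a,b,c=P(243,383,.08),P(355,228,.08),P(520,340,.08)
print("spec centre",(a+c)/2,"lens",np.linalg.norm(a-b),np.linalg.norm(c-b),"ang",np.degrees(np.arctan2(*(b-a)[::-1]))%90,np.degrees(np.arctan2(*(c-b)[::-1]))%90)
print("cap",P(366,420,.122), "width",np.linalg.norm(P(293,420,.122)-P(440,420,.122)))
print("tin lr",(P(234,300,.056)+P(523,300,.056))/2,np.linalg.norm(P(234,300,.056)-P(523,300,.056)),"top",P(378,148,.056))
e,f=P(240,52,.03),P(535,52,.03); print("box",e,f,np.linalg.norm(e-f),np.degrees(np.arctan2(*(f-e)[::-1])))
E
```

```text
spec centre [ 0.44103332 -0.05779714] lens 0.03629524639807411 0.03705687613351609 ang 72.80688226379718 73.46568065448015
cap [ 0.43858464 -0.05641343] width 0.024404317139588204
tin lr [ 0.43847892 -0.05272274] 0.056709189492008136 top [ 0.42899785 -0.02403128]
box [ 0.39714383 -0.0184717 ] [4.54158066e-01 3.93394030e-04] 0.06005426345058742 18.308551454752916
```

Request:
play_rows([
  {"travel": [0, -0.1, -0.4], "dr": [0, 0, -0.98], "hand": 0},
  {"travel": [0, -0.1, -0.4], "dr": [0, 0, -0.98], "hand": 0},
  {"travel": [0, -0.1, -0.4], "dr": [0, 0, -0.98], "hand": 0},
  {"travel": [0, -0.1, -0.4], "dr": [0, 0, -0.98], "hand": 0},
  {"travel": [0, -0.1, -0.4], "dr": [0, 0, -0.98], "hand": 0},
  {"travel": [0, -0.1, -0.4], "dr": [0, 0, -0.98], "hand": 0},
  {"travel": [0, -0.1, -0.4], "dr": [0, 0, -0.98], "hand": 0},
  {"travel": [0, -0.1, -0.4], "dr": [0, 0, -0.98], "hand": 0},
  {"travel": [0, -0.1, -0.4], "dr": [0, 0, -0.98], "hand": 0},
  {"travel": [0.03, -0.07, 0], "dr": [0, 0, 0], "hand": 0},
], grip_force=10)

```text
time_s: 3.9
position: [0.4376, -0.0573, 0.1721]
tcp_rot: [[0.29, 0.957, -0.002], [0.957, -0.29, 0.0], [-0.0, -0.002, -1.0]]
contact_force: [-0.3, -0.2, 1.3]
width: 0.0951
gripper_force: 0.0
```

```bash
python3 -c "
from h import *
d=look('w2',(150,130,350,280),4)"
```

```text
3.9 [ 0.4376 -0.0573  0.1721] yaw -16.85 w 0.09512875544704154 F [-0.3 -0.2  1.3]
```

View pics/w2.png

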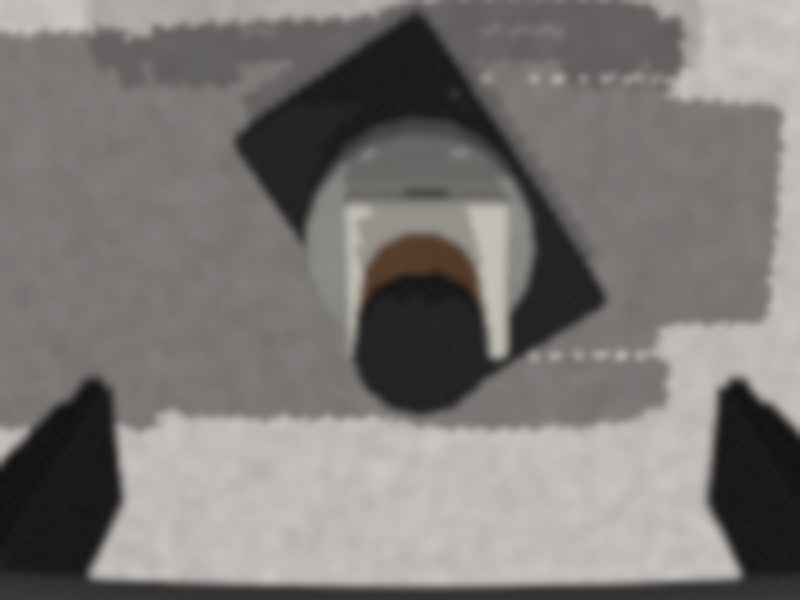

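Specimen-box edges are square to the tool: cap centre (420,343), box rear edge y=203 from x 346 to 508, tin from 305 to 537.

```bash
python3 - <<'E'
from h import *
d=np.load('w2.npz')
P=lambda u,v,z: ww(d,150+(u+.5)/4-.5,130+(v+.5)/4-.5,z)[:2]
ax=d["Rt"][:2,0]; ay=d["Rt"][:2,1]
def C(n,p): print(n,p.round(4),"tool dx,dy",((p-d["p"][:2])@ax).round(4),((p-d["p"][:2])@ay).round(4))
C("cap",P(420,343,.122))
for z in(.08,): C("spec", (P(346,203,z)+P(508,203,z))/2-0.019*ax)
C("tin",P(421,118,.056)-.029*ax)
C("tin2",(P(305,240,.056)+P(537,240,.056))/2)
b=np.array([P(418,10,.03),P(235,140,.03),P(605,298,.03)]);C("box",(b[1]+b[2])/2);print(np.linalg.norm(b[0]-b[1]),np.linalg.norm(b[0]-b[2]),np.degrees(np.arctan2(*(b[2]-b[0])[::-1])))
E
```

```text
cap [ 0.4389 -0.0577] tool dx,dy 0.0001 0.0014
spec [ 0.4404 -0.0586] tool dx,dy -0.0005 0.003
tin [ 0.4408 -0.0529] tool dx,dy 0.0052 0.0017
tin2 [ 0.4403 -0.0545] tool dx,dy 0.0035 0.0018
box [ 0.4407 -0.056 ] tool dx,dy 0.0022 0.0025
0.05993665119447612 0.09445314822789415 -73.37424363518073
```

Request:
play_rows([
  {"travel": [0.05, 0, -0.6], "dr": [0, 0, 0], "hand": 0},
  {"travel": [0, 0, -0.6], "dr": [0, 0, 0], "hand": 0},
  {"travel": [0, 0, -0.6], "dr": [0, 0, 0], "hand": 0},
  {"travel": [0, 0, -0.6], "dr": [0, 0, 0], "hand": 0},
  {"travel": [0, 0, -0.4], "dr": [0, 0, 0], "hand": 0.3},
  {"travel": [0, 0, 0], "dr": [0, 0, 0], "hand": 0.5},
  {"travel": [0, 0, 0], "dr": [0, 0, 0], "hand": 1},
  {"travel": [0, 0, 0], "dr": [0, 0, 0], "hand": 1},
  {"travel": [0, 0, 0], "dr": [0, 0, 0], "hand": 1},
  {"travel": [0, 0, 0], "dr": [0, 0, 0], "hand": 1},
], grip_force=10)

```text
time_s: 5.2
position: [0.4395, -0.0576, 0.0888]
tcp_rot: [[0.29, 0.957, 0.0], [0.957, -0.29, -0.0], [-0.0, 0.0, -1.0]]
contact_force: [0.7, -0.3, -0.5]
width: 0.0407
gripper_force: 0.0
```

Request:
play_rows([
  {"travel": [0, 0, 0], "dr": [0, 0, 0], "hand": 1},
  {"travel": [0, 0, 0], "dr": [0, 0, 0], "hand": 1},
  {"travel": [0, 0, 0], "dr": [0, 0, 0], "hand": 1},
  {"travel": [0, 0, 0.3], "dr": [0, 0, 0], "hand": 1},
  {"travel": [0, 0, 0.7], "dr": [0, 0, 0], "hand": 1},
  {"travel": [0.5, -0.1, 0.3], "dr": [0, 0, 0], "hand": 1},
  {"travel": [0.9, -0.22, 0], "dr": [0, 0, 0], "hand": 1},
  {"travel": [0.9, -0.22, 0], "dr": [0, 0, 0], "hand": 1},
  {"travel": [0.9, -0.22, 0], "dr": [0, 0, 0], "hand": 1},
  {"travel": [0.9, -0.22, 0], "dr": [0, 0, 0], "hand": 1},
])

```text
time_s: 6.45
position: [0.5633, -0.0871, 0.1282]
tcp_rot: [[0.29, 0.957, 0.0], [0.957, -0.29, -0.0], [0.0, 0.0, -1.0]]
contact_force: [-0.1, 0.3, 0.9]
width: 0.0278
gripper_force: 10.0
```

Request:
play_rows([
  {"travel": [0.9, -0.22, 0], "dr": [0, 0, 0], "hand": 1},
  {"travel": [0.9, -0.22, 0], "dr": [0, 0, 0], "hand": 1},
  {"travel": [0.9, -0.22, 0], "dr": [0, 0, 0], "hand": 1},
  {"travel": [0.6, -0.22, 0], "dr": [0, 0, 0], "hand": 1},
  {"travel": [0, 0, 0], "dr": [0, 0, 0], "hand": 1},
  {"travel": [0, 0, 0], "dr": [0, 0, 0], "hand": 1},
  {"travel": [0, 0, 0], "dr": [0, 0, 0], "hand": 1},
  {"travel": [0, 0, 0], "dr": [0, 0, 0], "hand": 1},
  {"travel": [0, 0, 0], "dr": [0, 0, 0], "hand": 1},
  {"travel": [0, 0, 0], "dr": [0, 0, 0], "hand": 1},
])

```text
time_s: 7.7
position: [0.6614, -0.1133, 0.1277]
tcp_rot: [[0.29, 0.957, 0.0], [0.957, -0.29, -0.0], [-0.0, 0.0, -1.0]]
contact_force: [-0.1, 0.5, 0.0]
width: 0.0276
gripper_force: 10.0
```

```bash
python3 -c "
from h import *
d=look('w3',(120,110,390,300),2.9)"
```

```text
7.7 [ 0.6614 -0.1133  0.1277] yaw -16.88 w 0.027602971921489878 F [-0.1  0.5  0. ]
```

View pics/w3.png

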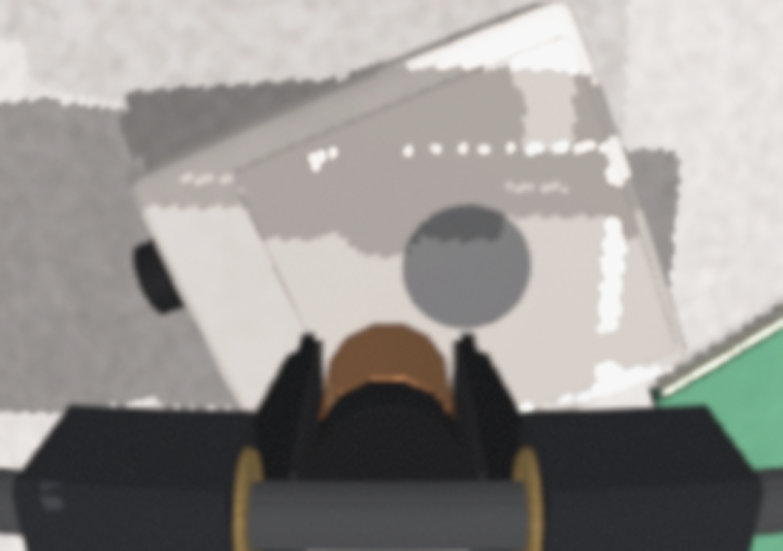

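Vial held upright, disc in view at (467,266).

```bash
python3 - <<'E'
from h import *
d=np.load('w3.npz')
P=lambda u,v,z: ww(d,120+(u+.5)/2.9-.5,110+(v+.5)/2.9-.5,z)
c=P(467,266,.046);print(c,c-d["p"],np.linalg.norm(P(403,266,.046)-P(531,266,.046)))
E
```

```text
[ 0.68570924 -0.11881254  0.046     ] [ 0.02426265 -0.00547891 -0.08172685] 0.03956134016100165
```

Request:
play_rows([
  {"travel": [0.27, -0.07, 0], "dr": [0, 0, 0], "hand": 1},
  {"travel": [0.27, -0.07, 0], "dr": [0, 0, 0], "hand": 1},
  {"travel": [0.27, -0.07, -0.4], "dr": [0, 0, 0], "hand": 1},
  {"travel": [0, 0, -0.6], "dr": [0, 0, 0], "hand": 1},
  {"travel": [0, 0, -0.6], "dr": [0, 0, 0], "hand": 1},
  {"travel": [0, 0, -0.4], "dr": [0, 0, 0], "hand": 1},
  {"travel": [0, 0, -0.2], "dr": [0, 0, 0], "hand": 1},
  {"travel": [0, 0, -0.1], "dr": [0, 0, 0], "hand": 1},
  {"travel": [0, 0, -0.08], "dr": [0, 0, 0], "hand": 1},
  {"travel": [0, 0, 0], "dr": [0, 0, 0], "hand": 1},
])

```text
time_s: 9.0
position: [0.6859, -0.1197, 0.0565]
tcp_rot: [[0.29, 0.957, 0.0], [0.957, -0.29, -0.0], [0.0, 0.0, -1.0]]
contact_force: [-0.0, 0.5, 0.1]
width: 0.0275
gripper_force: 10.0
```

Request:
play_rows([
  {"travel": [0, 0, -0.03], "dr": [0, 0, 0], "hand": 1},
  {"travel": [0, 0, -0.02], "dr": [0, 0, 0], "hand": 1},
  {"travel": [0, 0, -0.01], "dr": [0, 0, 0], "hand": 1},
  {"travel": [0, 0, 0], "dr": [0, 0, 0], "hand": 1},
  {"travel": [0, 0, 0], "dr": [0, 0, 0], "hand": 0.6},
  {"travel": [0, 0, 0], "dr": [0, 0, 0], "hand": 0.5},
  {"travel": [0, 0, 0], "dr": [0, 0, 0], "hand": 0.4},
  {"travel": [0, 0, 0], "dr": [0, 0, 0], "hand": 0.3},
  {"travel": [0, 0, 0], "dr": [0, 0, 0], "hand": 0},
  {"travel": [0, 0, 0.1], "dr": [0, 0, 0], "hand": 0},
])

```text
time_s: 10.25
position: [0.6857, -0.1196, 0.0574]
tcp_rot: [[0.29, 0.957, -0.0], [0.957, -0.29, 0.0], [-0.0, -0.0, -1.0]]
contact_force: [0.6, -0.4, -0.2]
width: 0.0812
gripper_force: 0.0
```

Request:
play_rows([
  {"travel": [0, 0, 0.5], "dr": [0, 0, 0], "hand": 0},
  {"travel": [0, 0, 0.8], "dr": [0, 0, 0], "hand": 0},
  {"travel": [0, 0, 0.8], "dr": [0, 0, 0], "hand": 0},
  {"travel": [0, 0, 0.8], "dr": [0, 0, 0], "hand": 0},
  {"travel": [-0.9, 0.22, 0], "dr": [0, 0, 0], "hand": 0},
  {"travel": [-0.9, 0.22, 0], "dr": [0, 0, 0], "hand": 0},
  {"travel": [-0.9, 0.22, 0], "dr": [0, 0, 0], "hand": 0},
  {"travel": [-0.9, 0.22, 0], "dr": [0, 0, 0], "hand": 0},
  {"travel": [-0.9, 0.22, 0], "dr": [0, 0, 0], "hand": 0},
  {"travel": [-0.9, 0.22, 0], "dr": [0, 0, 0], "hand": 0},
])

```text
time_s: 11.5
position: [0.5232, -0.0799, 0.1456]
tcp_rot: [[0.29, 0.957, 0.002], [0.957, -0.29, -0.0], [0.0, 0.002, -1.0]]
contact_force: [1.1, -0.3, -0.2]
width: 0.095
gripper_force: 0.0
```

Request:
play_rows([
  {"travel": [-0.9, 0.22, 0], "dr": [0, 0, 0], "hand": 0},
  {"travel": [-0.9, 0.22, 0], "dr": [0, 0, 0], "hand": 0},
  {"travel": [-0.9, 0.22, 0], "dr": [0, 0, 0], "hand": 0},
  {"travel": [0, 0, 0], "dr": [0, 0, 0], "hand": 0},
  {"travel": [0, 0, 0], "dr": [0, 0, 0], "hand": 0},
  {"travel": [0, 0, 0], "dr": [0, 0, 0], "hand": 0},
  {"travel": [0, 0, 0], "dr": [0, 0, 0], "hand": 0},
  {"travel": [0, 0, 0], "dr": [0, 0, 0], "hand": 0},
  {"travel": [0, 0, 0], "dr": [0, 0, 0], "hand": 0},
  {"travel": [0, 0, 0], "dr": [0, 0, 0], "hand": 0},
])

```text
time_s: 12.75
position: [0.4428, -0.0603, 0.1444]
tcp_rot: [[0.29, 0.957, 0.0], [0.957, -0.29, -0.0], [-0.0, 0.0, -1.0]]
contact_force: [-0.5, 0.0, 0.0]
width: 0.095
gripper_force: 0.0
```

```bash
python3 -c "
from h import *
d=look('w4',(150,130,350,280),4)"
```

```text
12.75 [ 0.4428 -0.0603  0.1444] yaw -16.88 w 0.0949977105045592 F [-0.5  0.   0. ]
```

View pics/w4.png

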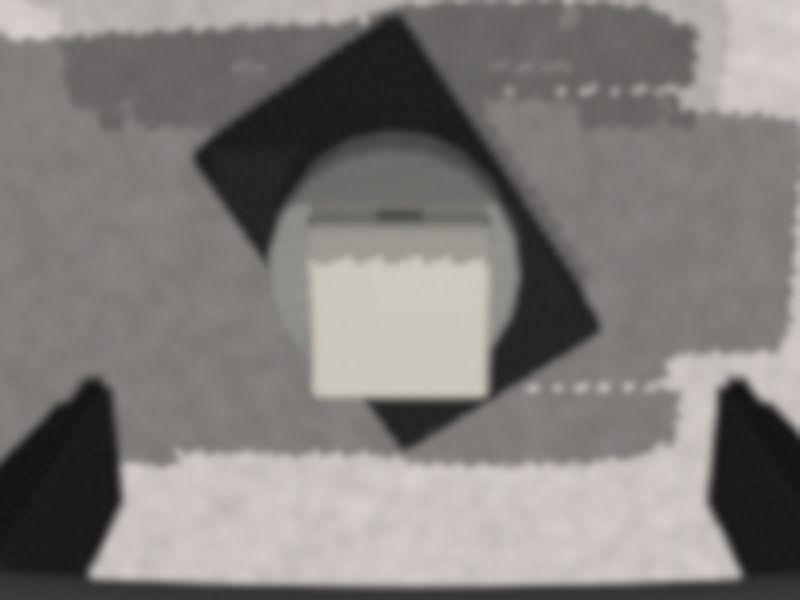

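The specimen-box top has corners (308,223), (491,223), (489,398), (314,398). The tin runs from x 268 to 521, with its top at y 130.

```bash
python3 - <<'E'
from h import *
d=np.load('w4.npz')
P=lambda u,v,z: ww(d,150+(u+.5)/4-.5,130+(v+.5)/4-.5,z)[:2]
ax=d["Rt"][:2,0]; ay=d["Rt"][:2,1]
def C(n,p): print(n,p.round(4),"delta",(p-d["p"][:2]).round(4),"tool",((p-d["p"][:2])@ax).round(4),((p-d["p"][:2])@ay).round(4))
q=[P(*p,.08) for p in[(308,223),(491,223),(489,398),(314,398)]];C("spec",np.mean(q,0));print([np.linalg.norm(q[i]-q[i-1]).round(4) for i in range(4)],[np.degrees(np.arctan2(*(q[i]-q[i-1])[::-1])).round(1)%90 for i in range(4)])
C("tin",P(395,130,.056)-.029*ax);C("tin2",(P(268,260,.056)+P(521,260,.056))/2)
b=[P(*p,.03) for p in[(195,155),(398,12),(600,325),(405,450)]];C("box",np.mean(b,0));print(np.degrees(np.arctan2(*(b[2]-b[1])[::-1])),np.degrees(np.arctan2(*(b[3]-b[0])[::-1])))
E
```

```text
spec [ 0.4408 -0.058 ] delta [-0.002   0.0022] tool 0.0016 -0.0026
[np.float64(0.0385), np.float64(0.0373), np.float64(0.0385), np.float64(0.0374)] [np.float64(73.5), np.float64(73.1), np.float64(73.6), np.float64(73.19999999999999)]
tin [ 0.441  -0.0525] delta [-0.0018  0.0077] tool 0.0069 -0.0039
tin2 [ 0.4406 -0.0532] delta [-0.0022  0.0071] tool 0.0061 -0.0042
box [ 0.441 -0.056] delta [-0.0017  0.0042] tool 0.0035 -0.0029
-73.73274937296364 -73.67632083689439
```

Request:
play_rows([
  {"travel": [-0.07, 0.07, -0.6], "dr": [0, 0, 0], "hand": 0.2},
  {"travel": [0, 0, -0.7], "dr": [0, 0, 0], "hand": 0.2},
  {"travel": [0, 0, -0.7], "dr": [0, 0, 0], "hand": 0.2},
  {"travel": [0, 0, -0.5], "dr": [0, 0, 0], "hand": 0.3},
  {"travel": [0, 0, -0.29], "dr": [0, 0, 0], "hand": 0.3},
  {"travel": [0, 0, 0], "dr": [0, 0, 0], "hand": 1},
  {"travel": [0, 0, 0], "dr": [0, 0, 0], "hand": 1},
  {"travel": [0, 0, 0], "dr": [0, 0, 0], "hand": 1},
  {"travel": [0, 0, 0], "dr": [0, 0, 0], "hand": 1},
  {"travel": [0, 0, 0], "dr": [0, 0, 0], "hand": 1},
], grip_force=10)

```text
time_s: 14.05
position: [0.4409, -0.0582, 0.0612]
tcp_rot: [[0.29, 0.957, 0.001], [0.957, -0.29, -0.0], [0.0, 0.001, -1.0]]
contact_force: [-0.9, 1.2, 6.5]
width: 0.038
gripper_force: 10.0
```

Request:
play_rows([
  {"travel": [0, 0, 0.1], "dr": [0, 0, 0], "hand": 1},
  {"travel": [0, 0, 0.3], "dr": [0, 0, 0], "hand": 1},
  {"travel": [0, 0, 0.5], "dr": [0, 0, 0], "hand": 1},
  {"travel": [0, -0.4, 0.3], "dr": [0, 0, 0], "hand": 1},
  {"travel": [0, -0.8, 0], "dr": [0, 0, 0], "hand": 1},
  {"travel": [0, -1, 0], "dr": [0, 0, 0], "hand": 1},
  {"travel": [0, -1, 0], "dr": [0, 0, 0], "hand": 1},
  {"travel": [0, -1, 0], "dr": [0, 0, 0], "hand": 1},
  {"travel": [0, -1, 0], "dr": [0, 0, 0], "hand": 1},
  {"travel": [0, -1, 0], "dr": [0, 0, 0], "hand": 1},
])

```text
time_s: 15.3
position: [0.4403, -0.2459, 0.097]
tcp_rot: [[0.291, 0.957, 0.0], [0.957, -0.291, -0.0], [-0.0, 0.0, -1.0]]
contact_force: [0.4, 0.7, 0.1]
width: 0.0381
gripper_force: 10.0
```

Request:
play_rows([
  {"travel": [0.1, -1, 0], "dr": [0, 0, 0], "hand": 1},
  {"travel": [0.1, -0.8, 0], "dr": [0, 0, 0], "hand": 1},
  {"travel": [0, -0.4, 0], "dr": [0, 0, 0], "hand": 1},
  {"travel": [0, 0, 0], "dr": [0, 0, 0], "hand": 1},
  {"travel": [0, 0, 0], "dr": [0, 0, 0], "hand": 1},
  {"travel": [0, 0, 0], "dr": [0, 0, 0], "hand": 1},
  {"travel": [0, 0, 0], "dr": [0, 0, 0], "hand": 1},
  {"travel": [0, 0, 0], "dr": [0, 0, 0], "hand": 1},
  {"travel": [0, 0, 0], "dr": [0, 0, 0], "hand": 1},
  {"travel": [0, 0, 0], "dr": [0, 0, 0], "hand": 1},
])

```text
time_s: 16.55
position: [0.4467, -0.3101, 0.0967]
tcp_rot: [[0.29, 0.957, 0.0], [0.957, -0.29, -0.0], [-0.0, 0.0, -1.0]]
contact_force: [1.1, 0.0, -0.6]
width: 0.0377
gripper_force: 10.0
```

```bash
python3 -c "
from h import *
d=look('w5',(120,80,390,280),2.9)"
```

```text
16.55 [ 0.4467 -0.3101  0.0967] yaw -16.88 w 0.03769280415244658 F [ 1.1  0.  -0.6]
```

View pics/w5.png

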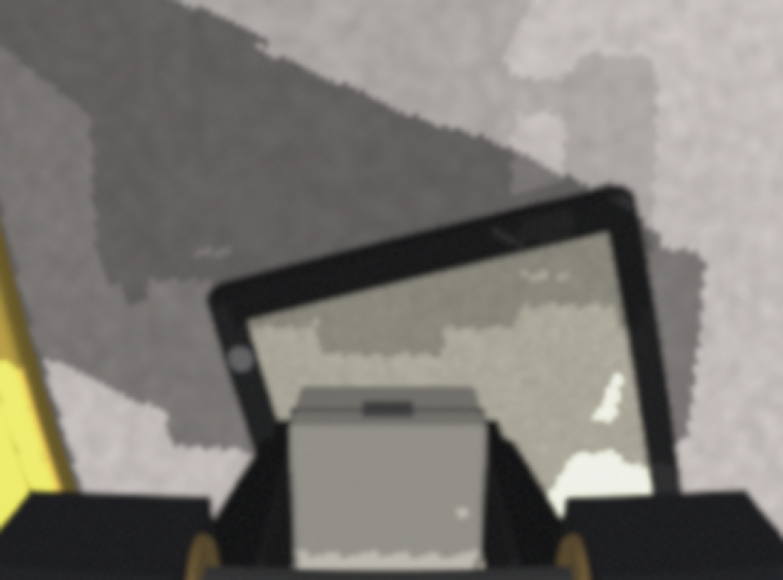

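The box is held square. White-square corners are at (247,318) and (612,232), outer corners at (211,293) and (632,190).

```bash
python3 - <<'E'
from h import *
d=np.load('w5.npz')
P=lambda u,v,z: ww(d,120+(u+.5)/2.9-.5,80+(v+.5)/2.9-.5,z)[:2]
for a,b,L in [((247,318),(612,232),.112),((211,293),(632,190),.135)]:
    a=P(*a,.016);b=P(*b,.016);e=b-a;l=np.linalg.norm(e);e/=l;n=np.array([e[1],-e[0]])
    c=(a+b)/2+n*L/2;print(l,np.degrees(np.arctan2(*e[::-1])),c,c-d["p"][:2])
E
```

```text
0.11341339686410014 -3.1303521563997707 [ 0.46363421 -0.34429032] [ 0.01693764 -0.03415198]
0.13059113925435667 -2.6867186093803475 [ 0.46407491 -0.34510138] [ 0.01737834 -0.03496304]
```

Request:
play_rows([
  {"travel": [0.14, -0.29, 0], "dr": [0, 0, 0.9], "hand": 1},
  {"travel": [0.14, -0.29, 0], "dr": [0, 0, 0.9], "hand": 1},
  {"travel": [0.14, -0.29, -0.4], "dr": [0, 0, 0.9], "hand": 1},
  {"travel": [0.13, -0.29, -0.5], "dr": [0, 0, 0.9], "hand": 1},
  {"travel": [0, 0, -0.7], "dr": [0, 0, 0], "hand": 1},
  {"travel": [0, 0, -0.4], "dr": [0, 0, 0], "hand": 1},
  {"travel": [0, 0, -0.2], "dr": [0, 0, 0], "hand": 1},
  {"travel": [0, 0, -0.15], "dr": [0, 0, 0], "hand": 1},
  {"travel": [0, 0, -0.1], "dr": [0, 0, 0], "hand": 1},
  {"travel": [0, 0, 0], "dr": [0, 0, 0], "hand": 1},
])

```text
time_s: 17.85
position: [0.4632, -0.345, 0.0234]
tcp_rot: [[0.043, 0.999, 0.0], [0.999, -0.043, -0.0], [-0.0, 0.0, -1.0]]
contact_force: [0.9, 0.3, -1.0]
width: 0.0379
gripper_force: 10.0
```

Request:
play_rows([
  {"travel": [0, 0, -0.03], "dr": [0, 0, 0], "hand": 1},
  {"travel": [0, 0, -0.03], "dr": [0, 0, 0], "hand": 1},
  {"travel": [0, 0, -0.01], "dr": [0, 0, 0], "hand": 1},
  {"travel": [0, 0, 0], "dr": [0, 0, 0], "hand": 1},
  {"travel": [0, 0, 0], "dr": [0, 0, 0], "hand": 0.55},
  {"travel": [0, 0, 0], "dr": [0, 0, 0], "hand": 0.45},
  {"travel": [0, 0, 0], "dr": [0, 0, 0], "hand": 0.3},
  {"travel": [0, 0, 0], "dr": [0, 0, 0], "hand": 0.2},
  {"travel": [0, 0, 0.1], "dr": [0, 0, 0], "hand": 0},
  {"travel": [0, 0, 0.6], "dr": [0, 0, 0], "hand": 0},
])

```text
time_s: 19.1
position: [0.4628, -0.3446, 0.0422]
tcp_rot: [[0.043, 0.999, -0.001], [0.999, -0.043, 0.001], [0.001, -0.001, -1.0]]
contact_force: [0.9, -0.4, 0.5]
width: 0.0869
gripper_force: 0.0
```

Request:
play_rows([
  {"travel": [0, 0, 1], "dr": [0, 0, 0], "hand": 0},
  {"travel": [0, 0, 1], "dr": [0, 0, 0], "hand": 0},
  {"travel": [0, 0, 1], "dr": [0, 0, 0], "hand": 0},
  {"travel": [-0.1, 1, 0], "dr": [0, 0, 0], "hand": 0},
  {"travel": [-0.1, 1, 0], "dr": [0, 0, 0], "hand": 0},
  {"travel": [-0.1, 1, 0], "dr": [0, 0, 0], "hand": 0},
  {"travel": [-0.1, 1, 0], "dr": [0, 0, 0], "hand": 0},
  {"travel": [-0.1, 1, 0], "dr": [0, 0, 0], "hand": 0},
  {"travel": [-0.1, 1, 0], "dr": [0, 0, 0], "hand": 0},
  {"travel": [-0.1, 1, 0], "dr": [0, 0, 0], "hand": 0},
])

```text
time_s: 20.35
position: [0.4422, -0.1341, 0.1334]
tcp_rot: [[0.043, 0.999, 0.001], [0.999, -0.043, -0.001], [-0.001, 0.001, -1.0]]
contact_force: [1.2, -0.7, 0.4]
width: 0.0951
gripper_force: 0.0
```

Request:
play_rows([
  {"travel": [0, 1, 0], "dr": [0, 0, 1], "hand": 0},
  {"travel": [0, 1, 0], "dr": [0, 0, 1], "hand": 0},
  {"travel": [0, 0.7, 0], "dr": [0, 0, 1], "hand": 0},
  {"travel": [0, 0, 0], "dr": [0, 0, 1], "hand": 0},
  {"travel": [0, 0, 0], "dr": [0, 0, 0.7], "hand": 0},
  {"travel": [0, 0, 0], "dr": [0, 0, 0], "hand": 0},
  {"travel": [0, 0, 0], "dr": [0, 0, 0], "hand": 0},
  {"travel": [0, 0, 0], "dr": [0, 0, 0], "hand": 0},
  {"travel": [0, 0, 0], "dr": [0, 0, 0], "hand": 0},
  {"travel": [0, 0, 0], "dr": [0, 0, 0], "hand": 0},
])

```text
time_s: 21.6
position: [0.4421, -0.0539, 0.1321]
tcp_rot: [[-0.281, 0.96, -0.0], [0.96, 0.281, 0.0], [0.0, -0.0, -1.0]]
contact_force: [-0.2, -0.2, 1.1]
width: 0.0948
gripper_force: 0.0
```

```bash
python3 -c "
from h import *
d=look('w6',(150,130,350,280),4)"
```

```text
21.6 [ 0.4421 -0.0539  0.1321] yaw 16.31 w 0.09484980553040077 F [-0.2 -0.2  1.1]
```

View pics/w6.png

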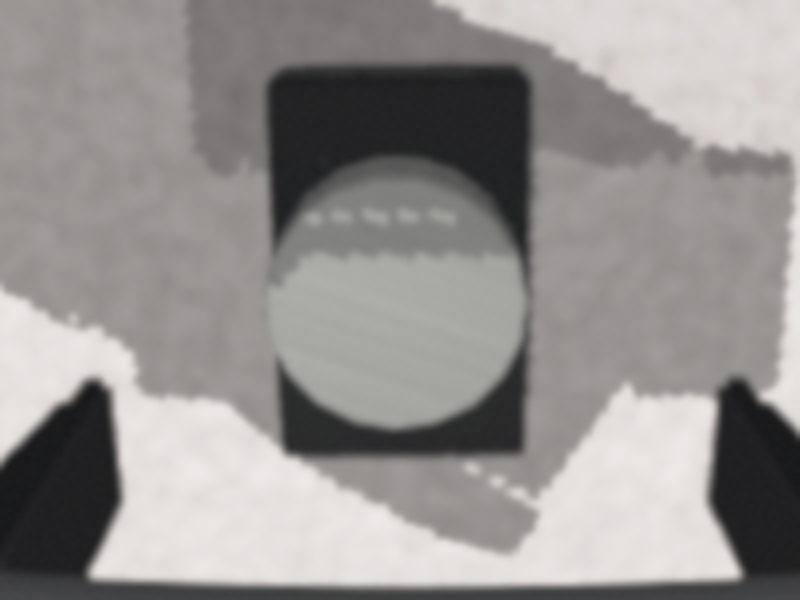

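Tin top ellipse: x 270-526, y 178-430, centre (398,304). Box: rear edge x 268-530 at y 80, front corners (284,453), (522,453).

```bash
python3 - <<'E'
from h import *
d=np.load('w6.npz')
P=lambda u,v,z: ww(d,150+(u+.5)/4-.5,130+(v+.5)/4-.5,z)[:2]
ax=d["Rt"][:2,0]; ay=d["Rt"][:2,1]
def C(n,p): print(n,p.round(4),"delta",(p-d["p"][:2]).round(4),"tool",((p-d["p"][:2])@ax).round(4),((p-d["p"][:2])@ay).round(4))
q=[P(*p,.056) for p in[(270,300),(526,300),(398,178),(398,430)]];C("tinx",(q[0]+q[1])/2);C("tiny",(q[2]+q[3])/2);print(np.linalg.norm(q[0]-q[1]),np.linalg.norm(q[2]-q[3]))
b=[P(*p,.03) for p in[(269,80),(529,80),(522,453),(284,453)]];C("box",np.mean(b,0));print([np.linalg.norm(b[i]-b[i-1]).round(4) for i in range(4)],np.degrees(np.arctan2(*(b[1]-b[0])[::-1])),np.degrees(np.arctan2(*(b[2]-b[3])[::-1])))
E
```

```text
tinx [ 0.4391 -0.0545] delta [-0.003  -0.0006] tool 0.0003 -0.003
tiny [ 0.4397 -0.0563] delta [-0.0024 -0.0024] tool -0.0016 -0.003
0.05591919765728088 0.057994609434270886
box [ 0.4401 -0.0564] delta [-0.0021 -0.0024] tool -0.0018 -0.0027
[np.float64(0.094), np.float64(0.06), np.float64(0.0939), np.float64(0.0602)] 16.27343868147594 16.41638736686718
```

Request:
play_rows([
  {"travel": [-0.08, -0.07, -0.7], "dr": [0, 0, 0], "hand": 0},
  {"travel": [0, 0, -0.8], "dr": [0, 0, 0], "hand": 0},
  {"travel": [0, 0, -0.8], "dr": [0, 0, 0], "hand": 0},
  {"travel": [0, 0, -0.6], "dr": [0, 0, 0], "hand": 0.1},
  {"travel": [0, 0, -0.29], "dr": [0, 0, 0], "hand": 0.2},
  {"travel": [0, 0, 0], "dr": [0, 0, 0], "hand": 0.3},
  {"travel": [0, 0, 0], "dr": [0, 0, 0], "hand": 1},
  {"travel": [0, 0, 0], "dr": [0, 0, 0], "hand": 1},
  {"travel": [0, 0, 0], "dr": [0, 0, 0], "hand": 1},
  {"travel": [0, 0, 0], "dr": [0, 0, 0], "hand": 1},
], grip_force=15)

```text
time_s: 22.9
position: [0.44, -0.0561, 0.037]
tcp_rot: [[-0.281, 0.96, 0.001], [0.96, 0.281, -0.0], [-0.001, 0.001, -1.0]]
contact_force: [-0.7, 0.2, 6.7]
width: 0.0574
gripper_force: 15.0
```

Request:
play_rows([
  {"travel": [0, 0, 0.1], "dr": [0, 0, 0], "hand": 1},
  {"travel": [0, 0, 0.4], "dr": [0, 0, 0], "hand": 1},
  {"travel": [0, 0, 0.6], "dr": [0, 0, 0], "hand": 1},
  {"travel": [0, 0, 0.8], "dr": [0, 0, 0], "hand": 1},
  {"travel": [0.5, 0.38, 0.4], "dr": [0, 0, 0], "hand": 1},
  {"travel": [0.9, 0.69, 0], "dr": [0, 0, 0], "hand": 1},
  {"travel": [0.9, 0.69, 0], "dr": [0, 0, 0], "hand": 1},
  {"travel": [0.9, 0.69, 0], "dr": [0, 0, 0], "hand": 1},
  {"travel": [0.9, 0.69, 0], "dr": [0, 0, 0], "hand": 1},
  {"travel": [0.9, 0.69, 0], "dr": [0, 0, 0], "hand": 1},
])

```text
time_s: 24.15
position: [0.5905, 0.0597, 0.1063]
tcp_rot: [[-0.281, 0.96, 0.0], [0.96, 0.281, -0.0], [-0.0, 0.0, -1.0]]
contact_force: [0.3, 0.3, -2.6]
width: 0.0577
gripper_force: 15.0
```

Request:
play_rows([
  {"travel": [0.9, 0.69, 0], "dr": [0, 0, 0], "hand": 1},
  {"travel": [0.6, 0.5, 0], "dr": [0, 0, 0], "hand": 1},
  {"travel": [0.2, 0, 0], "dr": [0, 0, 0], "hand": 1},
  {"travel": [0, 0, 0], "dr": [0, 0, 0], "hand": 1},
  {"travel": [0, 0, 0], "dr": [0, 0, 0], "hand": 1},
  {"travel": [0, 0, 0], "dr": [0, 0, 0], "hand": 1},
  {"travel": [0, 0, 0], "dr": [0, 0, 0], "hand": 1},
  {"travel": [0, 0, 0], "dr": [0, 0, 0], "hand": 1},
  {"travel": [0, 0, 0], "dr": [0, 0, 0], "hand": 1},
  {"travel": [0, 0, 0], "dr": [0, 0, 0], "hand": 1},
])

```text
time_s: 25.4
position: [0.6408, 0.0946, 0.1054]
tcp_rot: [[-0.281, 0.96, 0.0], [0.96, 0.281, 0.0], [-0.0, 0.0, -1.0]]
contact_force: [-0.1, 0.5, -0.9]
width: 0.0576
gripper_force: 15.0
```

```bash
python3 -c "
from h import *
d=look('w7',(120,80,390,280),2.9)"
```

```text
25.4 [0.6408 0.0946 0.1054] yaw 16.33 w 0.05760135805525093 F [-0.1  0.5 -0.9]
```

View pics/w7.png

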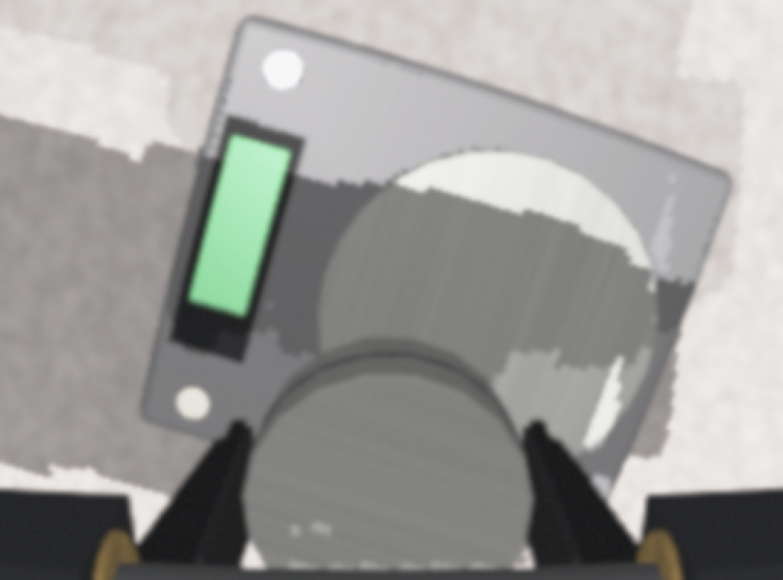

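The tin is held flat. The pan's rim runs through (318,310), (400,183), (500,151), (610,197), (658,300) and (620,415).

```bash
python3 - <<'E'
from h import *
from scipy.optimize import least_squares
d=np.load('w7.npz')
P=lambda u,v,z: ww(d,120+(u+.5)/2.9-.5,80+(v+.5)/2.9-.5,z)[:2]
q=np.array([P(*p,.038) for p in[(318,310),(338,250),(400,183),(450,160),(500,151),(560,163),(610,197),(645,250),(657,300),(648,360),(620,415)]])
r=least_squares(lambda x:np.hypot(*(q-x[:2]).T)-x[2],[.66,.11,.05]);print(r.x,r.x[:2]-d["p"][:2],r.fun.round(4))
t=np.array([P(*p,.130) for p in[(243,495),(532,495)]]);print(t.mean(0)-d["p"][:2],np.linalg.norm(t[0]-t[1]))
E
```

```text
[0.66625745 0.11719969 0.04930604] [0.02548979 0.02261134] [ 0.0009 -0.0002 -0.0008 -0.0006  0.0003  0.0006  0.0004  0.      0.0001
 -0.0005 -0.0001]
[-0.00112679  0.00603569] 0.05486745070300045
```

Request:
play_rows([
  {"travel": [0.28, 0.25, 0], "dr": [0, 0, 0], "hand": 1},
  {"travel": [0.28, 0.25, 0], "dr": [0, 0, 0], "hand": 1},
  {"travel": [0.27, 0.23, -0.3], "dr": [0, 0, 0], "hand": 1},
  {"travel": [0, 0, -0.5], "dr": [0, 0, 0], "hand": 1},
  {"travel": [0, 0, -0.5], "dr": [0, 0, 0], "hand": 1},
  {"travel": [0, 0, -0.3], "dr": [0, 0, 0], "hand": 1},
  {"travel": [0, 0, -0.2], "dr": [0, 0, 0], "hand": 1},
  {"travel": [0, 0, -0.1], "dr": [0, 0, 0], "hand": 1},
  {"travel": [0, 0, -0.05], "dr": [0, 0, 0], "hand": 1},
  {"travel": [0, 0, 0], "dr": [0, 0, 0], "hand": 1},
])

```text
time_s: 26.7
position: [0.6658, 0.1164, 0.0472]
tcp_rot: [[-0.281, 0.96, 0.001], [0.96, 0.281, 0.0], [-0.0, 0.001, -1.0]]
contact_force: [0.0, -0.0, -1.1]
width: 0.0576
gripper_force: 15.0
```

Request:
play_rows([
  {"travel": [0, 0, -0.03], "dr": [0, 0, 0], "hand": 1},
  {"travel": [0, 0, -0.03], "dr": [0, 0, 0], "hand": 1},
  {"travel": [0, 0, -0.01], "dr": [0, 0, 0], "hand": 1},
  {"travel": [0, 0, 0], "dr": [0, 0, 0], "hand": 1},
  {"travel": [0, 0, 0], "dr": [0, 0, 0], "hand": 0.35},
  {"travel": [0, 0, 0], "dr": [0, 0, 0], "hand": 0.25},
  {"travel": [0, 0, 0], "dr": [0, 0, 0], "hand": 0.1},
  {"travel": [0, 0, 0], "dr": [0, 0, 0], "hand": 0},
  {"travel": [0, 0, 0.1], "dr": [0, 0, 0], "hand": 0},
  {"travel": [0, 0, 0.6], "dr": [0, 0, 0], "hand": 0},
])

```text
time_s: 27.95
position: [0.6652, 0.1164, 0.0657]
tcp_rot: [[-0.281, 0.96, -0.002], [0.96, 0.281, -0.0], [0.0, -0.002, -1.0]]
contact_force: [0.1, -0.5, -0.2]
width: 0.0949
gripper_force: 0.0
```

Request:
play_rows([
  {"travel": [0, 0, 0.9], "dr": [0, 0, 0], "hand": 0},
  {"travel": [0, 0, 0.9], "dr": [0, 0, 0], "hand": 0},
  {"travel": [-0.94, -0.72, 0], "dr": [0, 0, 0], "hand": 0},
  {"travel": [-0.94, -0.72, 0], "dr": [0, 0, 0], "hand": 0},
  {"travel": [-0.94, -0.72, 0], "dr": [0, 0, 0], "hand": 0},
  {"travel": [-0.94, -0.72, 0], "dr": [0, 0, 0], "hand": 0},
  {"travel": [-0.94, -0.72, 0], "dr": [0, 0, 0], "hand": 0},
  {"travel": [-0.94, -0.72, 0], "dr": [0, 0, 0], "hand": 0},
  {"travel": [-0.94, -0.72, 0], "dr": [0, 0, 0], "hand": 0},
  {"travel": [-0.94, -0.72, 0], "dr": [0, 0, 0], "hand": 0},
])

```text
time_s: 29.2
position: [0.4395, -0.057, 0.121]
tcp_rot: [[-0.281, 0.96, 0.002], [0.96, 0.281, -0.0], [-0.001, 0.002, -1.0]]
contact_force: [0.1, -0.5, 0.3]
width: 0.0953
gripper_force: 0.0
```

Request:
play_rows([
  {"travel": [0, 0, 0], "dr": [0, 0, 0], "hand": 0},
  {"travel": [0, 0, 0], "dr": [0, 0, 0], "hand": 0},
  {"travel": [0, 0, 0], "dr": [0, 0, 0], "hand": 0},
  {"travel": [0, 0, 0], "dr": [0, 0, 0], "hand": 0},
  {"travel": [0, 0, 0], "dr": [0, 0, 0], "hand": 0},
  {"travel": [0, 0, 0], "dr": [0, 0, 0], "hand": 0},
  {"travel": [0, 0, 0], "dr": [0, 0, 0], "hand": 0},
  {"travel": [0, 0, 0], "dr": [0, 0, 0], "hand": 0},
  {"travel": [0, 0, 0], "dr": [0, 0, 0], "hand": 0},
  {"travel": [0, 0, 0], "dr": [0, 0, 0], "hand": 0},
])

```text
time_s: 30.45
position: [0.4401, -0.0564, 0.1199]
tcp_rot: [[-0.281, 0.96, 0.0], [0.96, 0.281, 0.0], [0.0, 0.0, -1.0]]
contact_force: [0.6, 0.4, -0.1]
width: 0.0949
gripper_force: 0.0
```

```bash
python3 -c "
from h import *
d=look('w8',(150,130,350,280),4)
from cell import get_image
d=get_image('top');np.savez('top1.npz',**d);cv2.imwrite('pics/top1.png',cv2.resize(d['frame'][125:235,105:335,::-1],None,fx=3.47,fy=3.47,interpolation=cv2.INTER_CUBIC))"
```

```text
30.45 [ 0.4401 -0.0564  0.1199] yaw 16.32 w 0.09493171231184908 F [ 0.6  0.4 -0.1]
```

View pics/w8.png

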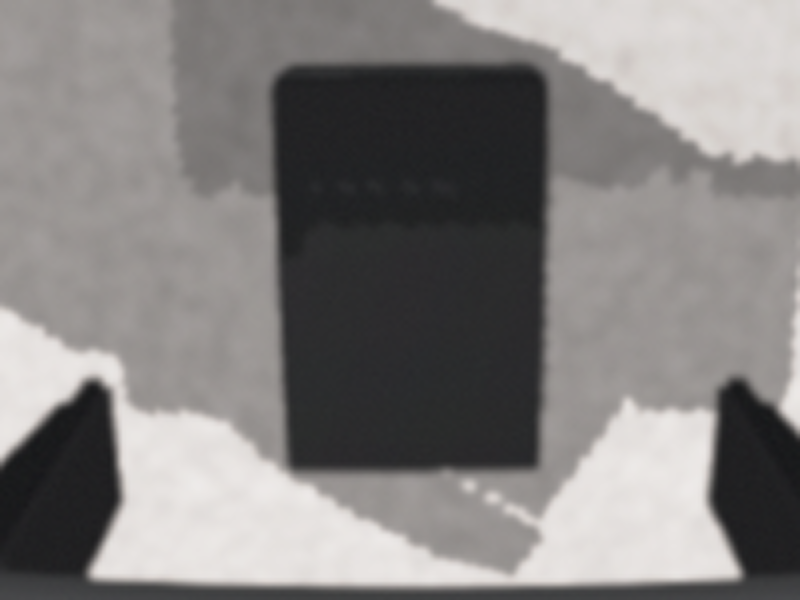

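The slide box is square to the tool: edges x 275-547 at the rear, 289-539 at the front, centred between the fingers at x 416.

Request:
play_rows([
  {"travel": [0, 0, -0.9], "dr": [0, 0, 0], "hand": 0},
  {"travel": [0, 0, -0.9], "dr": [0, 0, 0], "hand": 0},
  {"travel": [0, 0, -0.9], "dr": [0, 0, 0], "hand": 0},
  {"travel": [0, 0, -0.7], "dr": [0, 0, 0], "hand": 0},
  {"travel": [0, 0, -0.35], "dr": [0, 0, 0], "hand": 0.2},
  {"travel": [0, 0, 0], "dr": [0, 0, 0], "hand": 0.25},
  {"travel": [0, 0, 0], "dr": [0, 0, 0], "hand": 1},
  {"travel": [0, 0, 0], "dr": [0, 0, 0], "hand": 1},
  {"travel": [0, 0, 0], "dr": [0, 0, 0], "hand": 1},
  {"travel": [0, 0, 0], "dr": [0, 0, 0], "hand": 1},
], grip_force=30)

```text
time_s: 31.8
position: [0.4404, -0.0564, 0.008]
tcp_rot: [[-0.281, 0.96, 0.001], [0.96, 0.281, -0.0], [-0.001, 0.001, -1.0]]
contact_force: [-0.2, -0.8, 8.1]
width: 0.0616
gripper_force: 30.0
```

Request:
play_rows([
  {"travel": [0, 0, 0.1], "dr": [0, 0, 0], "hand": 1},
  {"travel": [0, 0, 0.4], "dr": [0, 0, 0], "hand": 1},
  {"travel": [0, 0, 0.7], "dr": [0, 0, 0], "hand": 1},
  {"travel": [0, 0.4, 0.8], "dr": [0, 0, 0], "hand": 1},
  {"travel": [0, 0.8, 0.5], "dr": [0, 0, -0.6], "hand": 1},
  {"travel": [0, 1, 0], "dr": [0, 0, -0.6], "hand": 1},
  {"travel": [0, 1, 0], "dr": [0, 0, -0.6], "hand": 1},
  {"travel": [0, 1, 0], "dr": [0, 0, -0.6], "hand": 1},
  {"travel": [0, 1, 0], "dr": [0, 0, -0.6], "hand": 1},
  {"travel": [0, 1, 0], "dr": [0, 0, -0.6], "hand": 1},
])

```text
time_s: 33.05
position: [0.4399, 0.1307, 0.0831]
tcp_rot: [[-0.032, 0.999, 0.001], [0.999, 0.032, 0.0], [0.0, 0.001, -1.0]]
contact_force: [0.6, -0.7, -2.6]
width: 0.0619
gripper_force: 30.0
```

Request:
play_rows([
  {"travel": [0, 1, 0], "dr": [0, 0, -0.6], "hand": 1},
  {"travel": [0, 1, 0], "dr": [0, 0, -0.6], "hand": 1},
  {"travel": [0, 1, 0], "dr": [0, 0, -0.5], "hand": 1},
  {"travel": [0, 1, 0], "dr": [0, 0, 0], "hand": 1},
  {"travel": [0, 0.8, 0], "dr": [0, 0, 0], "hand": 1},
  {"travel": [0, 0.4, 0], "dr": [0, 0, 0], "hand": 1},
  {"travel": [0, 0, 0], "dr": [0, 0, 0], "hand": 1},
  {"travel": [0, 0, 0], "dr": [0, 0, 0], "hand": 1},
  {"travel": [0, 0, 0], "dr": [0, 0, 0], "hand": 1},
  {"travel": [0, 0, 0], "dr": [0, 0, 0], "hand": 1},
])

```text
time_s: 34.3
position: [0.4402, 0.2852, 0.0824]
tcp_rot: [[0.086, 0.996, 0.0], [0.996, -0.086, -0.0], [-0.0, 0.0, -1.0]]
contact_force: [0.1, -1.2, -0.6]
width: 0.0616
gripper_force: 30.0
```

```bash
python3 -c "
from h import *
d=look('w9',(90,40,420,280),2.4)"
```

```text
34.3 [0.4402 0.2852 0.0824] yaw -4.92 w 0.061608351779369394 F [ 0.1 -1.2 -0.6]
```

View pics/w9.png

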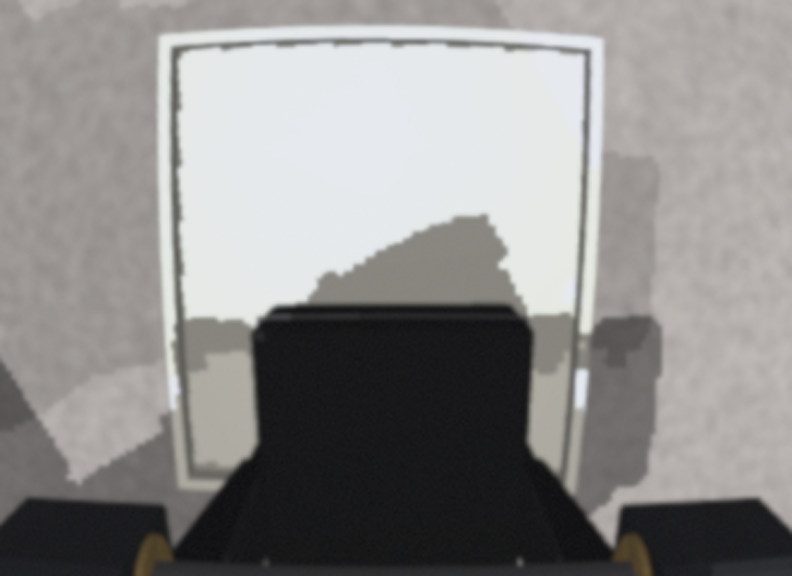

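The tray's outer rim corners are (160,36), (604,40) and (180,488); its sides are parallel to the held box.

```bash
python3 - <<'E'
from h import *
d=np.load('w9.npz')
P=lambda u,v,z: ww(d,90+(u+.5)/2.4-.5,40+(v+.5)/2.4-.5,z)[:2]
a,b,c=[P(*p,.014) for p in[(160,36),(604,40),(180,488)]]
m=(b+c)/2;print(m,m-d["p"][:2],np.linalg.norm(a-b),np.linalg.norm(a-c),np.degrees(np.arctan2(*(b-a)[::-1])),np.degrees(np.arctan2(*(c-a)[::-1])))
e,f=P(258,325,.104),P(530,325,.104);ax=d["Rt"][:2,0];ay=d["Rt"][:2,1]
print("box",np.linalg.norm(e-f),np.degrees(np.arctan2(*(f-e)[::-1])),((e+f)/2-.048*ax-d["p"][:2])@np.c_[ax,ay])
E
```

```text
[0.44000576 0.33253741] [-0.00018324  0.04733161] 0.15041665785635883 0.1646498446148169 -5.698595072503945 -95.48893485208858
box 0.0586006590450218 -4.8691171403819835 [-0.0001849   0.00074827]
```

Request:
play_rows([
  {"travel": [-0.02, 0.4, 0], "dr": [0, 0, -0.1], "hand": 1},
  {"travel": [0, 0.6, 0], "dr": [0, 0, 0], "hand": 1},
  {"travel": [0, 0.4, -0.3], "dr": [0, 0, 0], "hand": 1},
  {"travel": [0, 0.13, -0.5], "dr": [0, 0, 0], "hand": 1},
  {"travel": [0, 0, -0.6], "dr": [0, 0, 0], "hand": 1},
  {"travel": [0, 0, -0.4], "dr": [0, 0, 0], "hand": 1},
  {"travel": [0, 0, -0.3], "dr": [0, 0, 0], "hand": 1},
  {"travel": [0, 0, -0.12], "dr": [0, 0, 0], "hand": 1},
  {"travel": [0, 0, -0.08], "dr": [0, 0, 0], "hand": 1},
  {"travel": [0, 0, 0], "dr": [0, 0, 0], "hand": 1},
])

```text
time_s: 35.6
position: [0.4396, 0.3316, 0.0136]
tcp_rot: [[0.092, 0.996, 0.0], [0.996, -0.092, 0.0], [0.0, 0.0, -1.0]]
contact_force: [-0.5, -0.4, -0.8]
width: 0.0615
gripper_force: 30.0
```

Lower by the last 1.5 mm, release, lift, and move clear.

Request:
play_rows([
  {"travel": [0, 0, -0.03], "dr": [0, 0, 0], "hand": 1},
  {"travel": [0, 0, -0.02], "dr": [0, 0, 0], "hand": 1},
  {"travel": [0, 0, -0.01], "dr": [0, 0, 0], "hand": 1},
  {"travel": [0, 0, 0], "dr": [0, 0, 0], "hand": 1},
  {"travel": [0, 0, 0], "dr": [0, 0, 0], "hand": 0.33},
  {"travel": [0, 0, 0], "dr": [0, 0, 0], "hand": 0.25},
  {"travel": [0, 0, 0], "dr": [0, 0, 0], "hand": 0.15},
  {"travel": [0, 0, 0], "dr": [0, 0, 0], "hand": 0.1},
  {"travel": [0, 0, 0.2], "dr": [0, 0, 0], "hand": 0.1},
  {"travel": [0, 0, 0.7], "dr": [0, 0, 0], "hand": 0.1},
])

```text
time_s: 36.85
position: [0.4391, 0.3313, 0.0384]
tcp_rot: [[0.092, 0.996, -0.001], [0.996, -0.092, -0.001], [-0.001, -0.001, -1.0]]
contact_force: [0.0, -1.4, -0.0]
width: 0.0857
gripper_force: 0.0
```

Request:
play_rows([
  {"travel": [0, 0, 1], "dr": [0, 0, 0], "hand": 0.1},
  {"travel": [0, 0, 1], "dr": [0, 0, 0], "hand": 0.1},
  {"travel": [0, 0, 1], "dr": [0, 0, 0], "hand": 0.1},
  {"travel": [0, 0, 1], "dr": [0, 0, 0], "hand": 0.1},
  {"travel": [0, 0, 1], "dr": [0, 0, 0], "hand": 0.1},
  {"travel": [0, 0, 1], "dr": [0, 0, 0], "hand": 0.1},
  {"travel": [0, 0, 1], "dr": [0, 0, 0], "hand": 0.1},
  {"travel": [-0.5, 1, 0], "dr": [0, 0, 0], "hand": 0.1},
  {"travel": [-0.5, 1, 0], "dr": [0, 0, 0], "hand": 0.1},
  {"travel": [-0.5, 1, 0], "dr": [0, 0, 0], "hand": 0.1},
])

```text
time_s: 38.1
position: [0.3939, 0.4223, 0.2491]
tcp_rot: [[0.092, 0.996, 0.0], [0.996, -0.092, 0.0], [0.0, 0.0, -1.0]]
contact_force: [0.4, -0.2, 0.1]
width: 0.0858
gripper_force: 0.0
```

Request:
play_rows([
  {"travel": [-0.5, 1, 0], "dr": [0, 0, 0], "hand": 0.1},
  {"travel": [-0.5, 1, 0], "dr": [0, 0, 0], "hand": 0.1},
  {"travel": [-0.5, 1, 0], "dr": [0, 0, 0], "hand": 0.1},
  {"travel": [-0.5, 1, 0], "dr": [0, 0, 0], "hand": 0.1},
  {"travel": [-0.5, 1, 0], "dr": [0, 0, 0], "hand": 0.1},
  {"travel": [0, 0, 0], "dr": [0, 0, 0], "hand": 0.1},
  {"travel": [0, 0, 0], "dr": [0, 0, 0], "hand": 0.1},
  {"travel": [0, 0, 0], "dr": [0, 0, 0], "hand": 0.1},
  {"travel": [0, 0, 0], "dr": [0, 0, 0], "hand": 0.1},
  {"travel": [0, 0, 0], "dr": [0, 0, 0], "hand": 0.1},
])

```text
time_s: 39.35
position: [0.3198, 0.5712, 0.2487]
tcp_rot: [[0.093, 0.996, 0.0], [0.996, -0.093, 0.0], [0.0, 0.0, -1.0]]
contact_force: [-0.1, -0.3, 0.4]
width: 0.0856
gripper_force: 0.0
```

```bash
python3 -c "
from h import *
from cell import get_image
d=get_image('top');np.savez('top2.npz',**d);cv2.imwrite('pics/top2.png',cv2.resize(d['frame'][125:235,105:335,::-1],None,fx=3.47,fy=3.47,interpolation=cv2.INTER_CUBIC))"
```

```text
(no output)
```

View pics/top2.png

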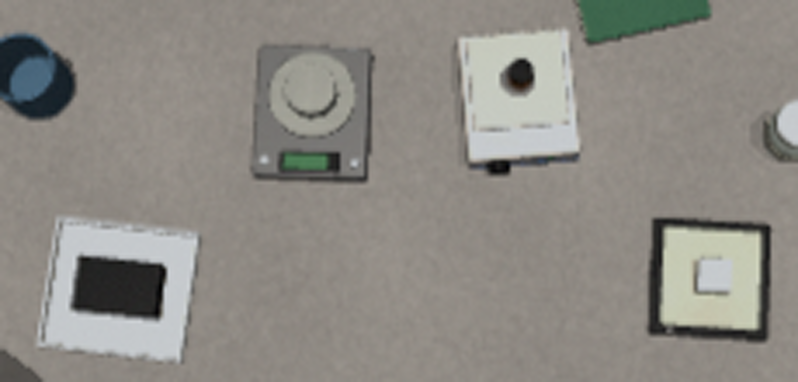

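All four are standing in place: cap (520,72), tin (309,89), specimen box (714,274), slide box (72-165, 257-319). Quick numeric check.

```bash
python3 - <<'E'
from h import *
d=np.load("top2.npz")
P=lambda u,v,z: w(d,105+(u+.5)/3.47-.5,125+(v+.5)/3.47-.5,z)[:2].round(4)
print("vial",P(520,72,.088)-P(518,79,.046),"tin",P(309,89,.064)-P(312,95,.038),"spec",P(714,274,.04)-[.4623,-.345])
b=[P(*p,.034) for p in[(76,257),(165,265),(161,319),(72,310)]];print("box",np.mean(b,0)-[.4388,.3297],np.degrees(np.arctan2(*(b[0]-b[1])[::-1])))
E
```

```text
vial [-0.0032 -0.001 ] tin [0.0003 0.0009] spec [ 0.0016 -0.0007]
box [-0.001075 -0.00315 ] 85.80957889992612
```

All four are within about 3 mm of centre, which is close to the pixel accuracy. Handing in.

```bash
python3 -c "
from cell import *
print(close_job())"
```

```text
the job is handed in; nothing more can be done
None
```

The job is handed in: the vial, specimen box, tin and slide box each stand in their own place, within about 3 mm of centre by the top camera, and the mug and jar were not touched.

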